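# Square up the screw eye with the turning rod

## Robot

A 7-joint arm with a two-finger parallel gripper is mounted at the origin on the work surface. World frame = base frame: x ahead of the robot, y to its left, z up, the work surface at z = 0. Lengths are in m, angles in rad, forces in N, time in s.
With the tool pointing down it reaches from about 0.35 to 0.9 m from the base axis. Payload 8.1 kg.
Tool frame: the origin (TCP) lies midway between the tips of the shut fingers; the grasp point (between the pads) lies 19 mm behind it; x points along the fingers, y is the direction in which the jaws open and shut, and the axes are right-handed (so a half turn about x gives the same grasp; the last joint's range is limited). The gripper opens to 92 mm and grips with 3 to 60 N. Pads are 19 mm wide; open, the fingers measure 130 mm over their backs; the gripper's body (75 mm by 190 mm) begins 47 mm behind the grasp point.
Start: joints at [1.075, 0.434, 0.025, 1.573, -0.012, 1.134, -0.075], TCP at [0.239, -0.577, 0.227] pointing down, gripper open.
Joint ranges: [-2.62, 2.62], [-0.44, 2.09], [-1.27, 1.32], [0.08, 2.57], [-1.32, 4.46], [0.12, 2], [-2.74, 2.74]. Speed limits (rad/s): [2.22, 2.22, 3.01, 3.01, 3.14, 3.14, 3.14].

## Interface

Orientations are given as [roll, pitch, yaw] about the fixed x, y, z axes, in that order (R = Rz(yaw) Ry(pitch) Rx(roll)).
In Python, from bench import robot, imaging gives the robot as it stands.
- The arm moves only by the tool carry_out, never from a script. Its argument "steps" is a list of rows, each a list of 2 entries, a list of its own where there are three numbers: the shift along the world's x, y, z in m, then the turn, a rotation vector about the world's x, y, z in rad. A call has 1 to 12 rows; each row is the pose to reach, as a shift and turn from the pose commanded when the call began; what a row does not reach only later rows make up. A row lasts 1/12 s, in which the tool goes at most 41.7 mm and 7.16 degrees, less where a joint would pass 70% of its speed; a pose out of reach is approached as far as the arm can. A call with a gripper value outside its range is refused whole. "jaw" is the finger opening in m, from 0 to 0.0918, set as the call begins (left out, the last holds). The fingers move at their own pace and stop on an object; "newtons" is the grip in N (left out, the last holds). Time passes only in rows, so rows that repeat a pose let the fingers close. It gives the time, the measured TCP pose, the force and the opening at its end, in the units of the state.
- robot.read_state(): the state, without advancing time (a new reading comes with each control period).
- imaging.read_camera(name): name is "side" or "top" or "wrist"; returns a dict with "frame" (420x560x3 uint8, red, green, blue), "fx", "fy", "cx", "cy" (pixels), "R" (3x3) and "t" (3): a world point X has camera coordinates R X + t. Camera axes: x right, y down, z forward; pixel columns grow to the right and rows downward; lengths in m; the calibration is good to about 2 mm. The wrist camera is an equidistant fisheye: a pixel r from the principal point sees the ray r / f radians off the axis. A picture is of the moment at which its call begins. There is no depth.
- robot.hand_in(): hands the job in, once; it reports no verdict.
The state is a dict: "time": time; "qpos": joint angles; "joint_vel": joint speeds; "joint_torque": joint torques, N m; "tcp_pos": TCP position; "tcp_rot": TCP orientation; "force": force on the tool from outside, world axes, zero at the start; "torque": the same for the moment, N m; "grip_width": finger opening in m.
Only numpy, scipy, OpenCV 4.12 (cv2) and the standard library are available. Lean on these libraries where they do the work, as an engineer would, in place of code of your own. Each camera call takes 0.05 s, during which the arm holds its last target. There are 200 camera calls.

## Task

The screw eye with the closed loop has been left askew on its plywood block. Pick up the turning rod by its aluminium handle, slide its steel rod through the loop and screw the eye clockwise (seen from above) until the opening of the loop looks straight along the long side of its block. Then draw the rod back out and lay it down flat on the bench without dropping it; leave the other block, with the open cup hook, alone.

Things in the scene. Friction and masses are not known exactly. Their poses are not given: they have to be found in the camera images.
- turning_rod: Tool lying on the bench, 170 mm, about 140 g: aluminium bar handle 80 long, 20 wide, 24 mm high; a steel rod, 12 mm diameter, sticks out of one end, level. Origin: centre of the handle's underside (height 0 at the start), x towards the rod's tip, z up. Handle x -40 to 40 mm; rod x 40 to 130 mm, its axis 12 mm above the underside, the last 15 mm tapering to 6 mm. Balances on its handle.
- eye_hole (a point): Centre of the closed upright loop of the steel screw eye, 59 mm above the bench. Loop: hole 24 mm, outside 34 mm in diameter, 18 mm long along the hole. x: level, along the hole (open both ways); z: up, the axis the eye turns on. The eye stands in the middle of a fixed birch plywood block 90 mm long, 60 wide, 30 high.
- screw_eye (a joint): Turn of the eye, rad, growing clockwise from above. 0: hole along the block's long side (the aim). Starts -1.1 to -0.7 (40 to 63 degrees short); range -1.7 to 1.2. Stiff (0.1 N m), stays where left, does not rise or sink. The rod swings freely about 30 degrees either way in the loop before it turns the eye, so swing it that much farther; it can swing back freely too.
- hook_block: Bystander: an equal plywood block (90 x 60 x 30 mm, fixed) with an open cup hook of steel wire instead of the closed eye, its top 77 mm above the bench. Origin: centre of the block's underside, x along its long side. The two blocks stand side by side, one left and one right, in either order. Not to be touched.
There are look-alikes about, which are no part of the job. Of the things that look like the turning_rod, take the one that is nearest to the robot's base at the start.

How it is judged:
By the outcome, as a careful person would: the job done as asked, in the order asked, and still so for the second after the job is handed in, with the robot touching nothing.
It also fails if it takes over 58 s, if anything falls off the work surface, if the arm or the gripper's body presses on something with over 40 N, if the wrist force passes 120 N, or if a joint passes its speed limit or range.

## Working session

There is one attempt and no reset: what is moved stays moved. The work goes in short steps, Python scripts to look and compute and a tool call to move; the robot and the scene stay as the last step left them, time stands still between calls to the robot, and variables do not carry over. Pictures are saved under pics/ and viewed, about 8 in all and at most 12, crops included, and the job is handed in when it is done.

Besides the shell and the picture viewer there is one more tool, called as name(argument=value, ...) on one line, values as JSON. carry_out: Moves the arm, as the interface text tells. Its arguments: {"type":"object","properties":{"steps":{"type":"array"},"jaw":{"type":"number"},"newtons":{"type":"number"}},"required":["steps"]}

```bash
mkdir -p pics
cat > h.py <<'E'
import numpy as np, cv2
from bench import robot, imaging
def cam(n): return imaging.read_camera(n)
def ray(c,u,v,fish=False):
    R=np.array(c["R"]);t=np.array(c["t"]);x=(u-c["cx"])/c["fx"];y=(v-c["cy"])/c["fy"]
    if fish:
        r=np.hypot(x,y);d=np.array([0,0,1.]) if r<1e-9 else np.array([np.sin(r)*x/r,np.sin(r)*y/r,np.cos(r)])
    else: d=np.array([x,y,1.])
    return -R.T@t, R.T@d
def onz(c,u,v,z,fish=False):
    o,d=ray(c,u,v,fish); return o+d*(z-o[2])/d[2]
def proj(c,X,fish=False):
    p=np.array(c["R"])@np.array(X)+np.array(c["t"])
    if fish:
        r=np.hypot(p[0],p[1]);th=np.arctan2(r,p[2]);p=np.array([p[0]/r*th,p[1]/r*th,1])
    return np.array([c["fx"]*p[0]/p[2]+c["cx"],c["fy"]*p[1]/p[2]+c["cy"]])
def save(n,im,s=1): cv2.imwrite("pics/"+n,cv2.cvtColor(cv2.resize(im,None,fx=s,fy=s,interpolation=cv2.INTER_CUBIC),cv2.COLOR_RGB2BGR))
E
python3 - <<'E'
from h import *
for n in("top","side"):
    c=cam(n);save(n+"0.png",c["frame"],1.4);np.save(n+"0.npy",c,allow_pickle=True)
    o,d=ray(c,280,210);print(n,o,d,c["fx"])
print(robot.read_state())
E
```

```text
top [ 0.56140616 -0.16171351  1.03480717] [ 4.95385156e-02 -9.78504424e-04 -9.99087608e-01] 410.85397535857123
side [ 0.58693024 -0.80910573  0.9051394 ] [ 0.04654856  0.61755677 -0.78534988] 430.2333288278649
{'time': 0.1, 'qpos': array([ 1.07540861,  0.43514529,  0.02494457,  1.57399779, -0.01156872,
        1.13399129, -0.07511483]), 'joint_vel': array([ 4.21578189e-05, -1.35695537e-03,  8.47626757e-04, -2.07883711e-03,
        1.46335491e-03, -5.84727211e-04,  1.55263196e-03]), 'joint_torque': array([ 4.27183302e-03, -6.69130039e+01,  9.88758802e-01, -3.15147471e+01,
       -6.04243786e-02,  3.74278170e-02,  5.65948415e-05]), 'tcp_pos': array([ 0.23901256, -0.5770032 ,  0.22603132]), 'tcp_rot': array([-1.46800454,  1.56939891,  2.06633127]), 'force': array([-0.31627929,  0.25790788, -0.54759235]), 'torque': array([0.02910411, 0.00165776, 0.00126275]), 'grip_width': 0.09203519798083845}
```

View pics/top0.png

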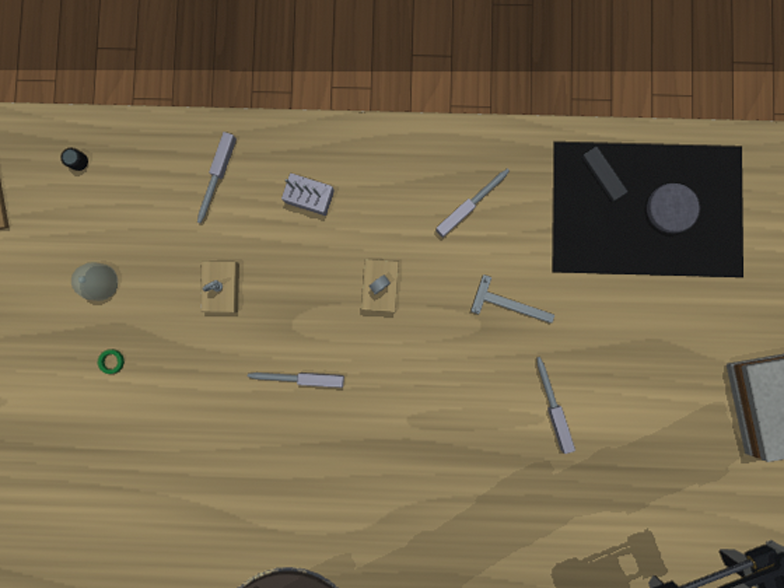

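View pics/side0.png

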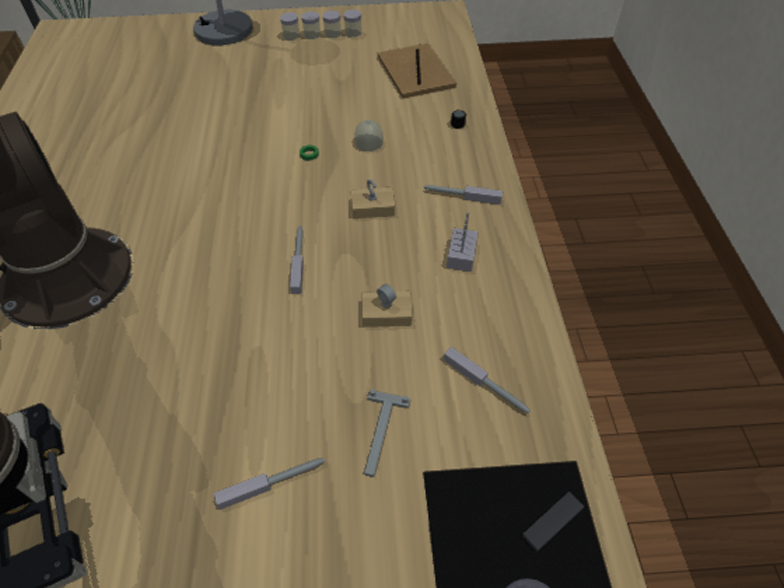

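The top view (1.4×) shows four rod-like tools, with handles at A (321,380), B (562,430), C (222,155) and D (456,218). The closed loop is on the right block (380,286) and the open hook on the left block (220,288). A looks nearest to the base (about 290,600), so I'll measure it and confirm.

Run:
```python
from h import *
from scipy.spatial.transform import Rotation as Ro
c=np.load("top0.npy",allow_pickle=True).item();f=c["frame"]
for n,(u,v) in dict(A=(321,380),B=(562,430),C=(222,155),D=(456,218)).items():
    p=onz(c,u/1.4,v/1.4,.024);print(n,p,np.hypot(*p[:2]))
hsv=cv2.cvtColor(f,cv2.COLOR_RGB2HSV)
m=((hsv[...,1]<60)&(hsv[...,2]>70)).astype(np.uint8)
def comp(box,mask):
    x0,y0,x1,y1=box;mm=np.zeros_like(mask);mm[y0:y1,x0:x1]=mask[y0:y1,x0:x1]
    cs,_=cv2.findContours(mm,cv2.RETR_EXTERNAL,cv2.CHAIN_APPROX_NONE);return max(cs,key=cv2.contourArea)
k=comp((170,255,255,290),m);print("rodA all",cv2.minAreaRect(k),cv2.boundingRect(k))
for u,v in((190,270),(225,271),(235,272),(178,269)):print(f[v,u],hsv[v,u])
# eye & block
k=comp((255,190,288,215),m);print("eye",cv2.minAreaRect(k))
mb=((hsv[...,0]>12)&(hsv[...,0]<28)&(hsv[...,2]>170)).astype(np.uint8)
k=comp((250,178,292,232),mb|m);r=cv2.minAreaRect(k);print("block",r)
for b in cv2.boxPoints(r):print(onz(c,*b,.03))
a=f[175:235,245:300];b=f[250:295,165:255]
save("cropE.png",a,8);save("cropA.png",b,8)
A=np.zeros((800+0,800,3),np.uint8)
e=cv2.resize(a,None,fx=5,fy=5);g=cv2.resize(b,None,fx=5,fy=5)
o=np.zeros((300,275+450,3),np.uint8);o[:300,:275]=e;o[:225,275:]=g;save("crops.png",o)
s=robot.read_state();print(Ro.from_euler("xyz",s["tcp_rot"]).as_matrix().round(3))
```

```text
A [ 0.45781576 -0.04316015  0.024     ] 0.4598457038825715
B [ 0.38538258 -0.46222032  0.024     ] 0.6018034187248187
C [0.85258412 0.14957873 0.024     ] 0.8656058398068073
D [ 0.7495248  -0.27220186  0.024     ] 0.7974216480427253
rodA all ((210.53306579589844, 269.9708251953125), (69.17752075195312, 9.481499671936035), 3.5763344764709473) (176, 266, 70, 11)
[ 97 106 112] [102  34 112]
[144 145 159] [118  24 159]
[143 145 159] [116  26 159]
[92 94 90] [45 11 94]
eye ((270.7307434082031, 202.84613037109375), (8.320503234863281, 14.144856452941895), 56.3099365234375)
block ((270.7307434082031, 202.84613037109375), (8.320503234863281, 14.144856452941895), 56.3099365234375)
[ 0.62641727 -0.11943735  0.03      ]
[ 0.64653094 -0.14772225  0.03      ]
[ 0.62983043 -0.15952955  0.03      ]
[ 0.60975714 -0.13127163  0.03      ]
[[-0.001  0.383 -0.924]
 [ 0.001 -0.924 -0.383]
 [-1.    -0.001  0.   ]]
```

View pics/crops.png

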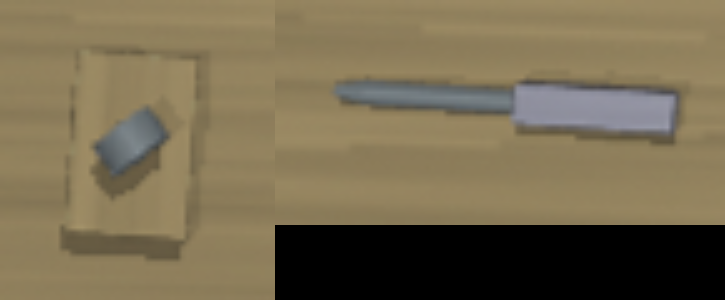

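Enlarged crop: the left half shows the closed loop on its block, hole pointing up-left. The right half shows rod A, with the aluminium handle on the right and the tip on the left. A is nearest to the base at 0.46 m (the others are 0.60, 0.80 and 0.87 m), so A is the one. Next I'll turn the crop corners into poses.

Run:
```python
from h import *
c=np.load("top0.npy",allow_pickle=True).item();s=np.load("side0.npy",allow_pickle=True).item()
E=lambda x,y,z:onz(c,245+x/5-.4,175+y/5-.4,z)
A=lambda x,y,z:onz(c,165+(x-275)/5-.4,250+y/5-.4,z)
yaw=lambda d:np.degrees(np.arctan2(d[1],d[0]))
b=[E(x,y,.03) for x,y in((80,52),(198,58),(185,240),(70,235))]
print("block c",np.mean(b,0),"long yaw",yaw(b[0]+b[1]-b[2]-b[3]),[np.linalg.norm(b[i]-b[(i+1)%4]) for i in range(4)])
e=[E(x,y,.068) for x,y in((94,148),(150,106),(168,132),(112,174))]
print("eye c",np.mean(e,0),"plate yaw",yaw(e[1]-e[0]+e[2]-e[3]),[np.linalg.norm(e[i]-e[(i+1)%4]) for i in range(4)])
h=[A(x,y,.024) for x,y in((512,82),(680,90),(676,133),(512,125))]
print("handle",np.mean(h,0),yaw(h[0]+h[3]-h[1]-h[2]),[np.linalg.norm(h[i]-h[(i+1)%4]) for i in range(4)])
t=A(333,91,.012);print("tip",t,"rod yaw",yaw(t-np.mean(h,0)))
print("eye side px*1.4",proj(s,np.r_[np.mean(b,0)[:2],.059])*1.4,"handle",proj(s,np.mean(h,0))*1.4)
```

```text
block c [ 0.62582812 -0.14082355  0.03      ] long yaw -1.89116201776455 [np.float64(0.05810678335278042), np.float64(0.0895842641002806), np.float64(0.0562777854704478), np.float64(0.09007375365434032)]
eye c [ 0.62619532 -0.14047854  0.068     ] plate yaw -51.410640893909395 [np.float64(0.03305212645121307), np.float64(0.01496070829779484), np.float64(0.033018943986429974), np.float64(0.014945099229965014)]
handle [ 0.45856629 -0.0414236   0.024     ] 89.05037982223021 [np.float64(0.08239146384617776), np.float64(0.020889701389997403), np.float64(0.08032343515962104), np.float64(0.020840935149997984)]
tip [0.4613975  0.09027959 0.012     ] rod yaw 88.76850629711119
eye side px*1.4 [385.60906383 293.10845339] handle [295.75510676 269.42542874]
```

carry_out(steps=[[[0.22,0.536,0],[0,0,1.16]],[[0.22,0.536,0],[0,0,1.16]],[[0.22,0.536,0],[0,0,1.16]],[[0.22,0.536,0],[0,0,1.16]],[[0.22,0.536,0],[0,0,1.16]],[[0.22,0.536,0],[0,0,1.16]],[[0.22,0.536,0],[0,0,1.16]],[[0.22,0.536,0],[0,0,1.16]],[[0.22,0.536,0],[0,0,1.16]],[[0.22,0.536,0],[0,0,1.16]],[[0.22,0.536,0],[0,0,1.16]],[[0.22,0.536,0],[0,0,1.16]]], jaw=0.06)

```text
time: 1.1
tcp_pos: [0.4291, -0.113, 0.2268]
tcp_rot: [0.274, 1.57, -1.315]
force: [0.6, -0.7, -0.9]
grip_width: 0.0604
```

carry_out(steps=[[[0.015,0.036,-0.02],[0,0,0]],[[0.03,0.072,-0.05],[0,0,0]],[[0.03,0.072,-0.09],[0,0,0]],[[0.03,0.072,-0.11],[0,0,0]],[[0.03,0.072,-0.11],[0,0,0]],[[0.03,0.072,-0.11],[0,0,0]]])

```text
time: 1.6
tcp_pos: [0.458, -0.0428, 0.1161]
tcp_rot: [-1.661, 1.567, 3.034]
force: [-0.5, 0.5, 1.4]
grip_width: 0.0603
```

Run:
```python
from h import *
from scipy.spatial.transform import Rotation as Ro
s=robot.read_state();print(s["time"],s["tcp_pos"],Ro.from_euler("xyz",s["tcp_rot"]).as_matrix().round(3).tolist(),s["qpos"].round(2),s["force"])
c=cam("wrist");save("w1.png",c["frame"],1.4);np.save("w1.npy",c,allow_pickle=True)
for X in((.4585,-.041,.024),(.4585,-.001,.024),(.4585,-.081,.024)):print(proj(c,X,True)*1.4)
```

```text
1.6 [ 0.45797935 -0.0428105   0.11610537] [[-0.003, 1.0, -0.017], [0.0, -0.017, -1.0], [-1.0, -0.003, -0.0]] [ 0.37  0.36 -0.48  2.06  0.23  0.78 -0.28] [-0.54687642  0.53444164  1.44654292]
[396.361355   297.54164355]
[395.23044832 228.45783663]
[397.36181051 360.89491628]
```

View pics/w1.png

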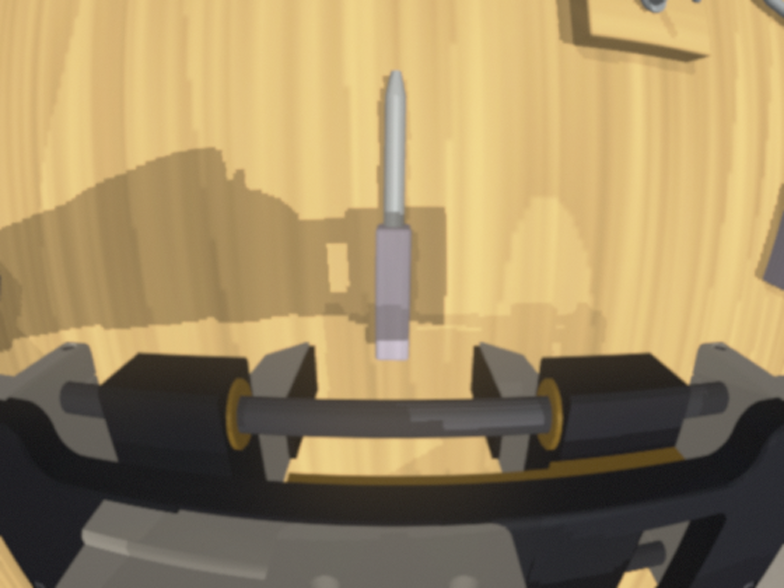

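carry_out(steps=[[[0,0.002,-0.03],[0,0,0]],[[0,0.002,-0.06],[0,0,0]],[[0,0.002,-0.085],[0,0,0]],[[0,0.002,-0.1],[0,0,0]],[[0,0.002,-0.108],[0,0,0]],[[0,0.002,-0.112],[0,0,0]],[[0,0.002,-0.112],[0,0,0]]])

```text
time: 2.23
tcp_pos: [0.46, -0.0413, 0.0055]
tcp_rot: [1.325, 1.569, -0.265]
force: [-1.1, 0.2, -0.3]
grip_width: 0.06
```

carry_out(steps=[[[0,0,0],[0,0,0]],[[0,0,0],[0,0,0]],[[0,0,0],[0,0,0]],[[0,0,0],[0,0,0]],[[0,0,0],[0,0,0]],[[0,0,0],[0,0,0]],[[0,0,0],[0,0,0]],[[0,0,0],[0,0,0]]], jaw=0.0, newtons=50)

```text
time: 2.9
tcp_pos: [0.459, -0.0409, 0.0049]
tcp_rot: [-0.168, 1.571, -1.757]
force: [-1.2, -0.2, 3.6]
grip_width: 0.0198
```

carry_out(steps=[[[0,0,0.015],[0,0,0]],[[0,0,0.05],[0,0,0]],[[0,0,0.09],[0,0,0]],[[0,-0.02,0.12],[0,0,-0.1]],[[0.01,-0.045,0.12],[0,0,-0.2]],[[0.015,-0.07,0.12],[0,0,-0.3]],[[0.02,-0.1,0.12],[0,0,-0.4]],[[0.025,-0.13,0.12],[0,0,-0.5]],[[0.03,-0.155,0.12],[0,0,-0.6]],[[0.034,-0.18,0.12],[0,0,-0.7]],[[0.034,-0.2,0.12],[0,0,-0.8]],[[0.034,-0.2055,0.12],[0,0,-0.876]]])

```text
time: 3.9
tcp_pos: [0.4923, -0.2505, 0.1243]
tcp_rot: [0.512, 1.569, -1.963]
force: [-0.4, -0.4, -2.6]
grip_width: 0.0198
```

carry_out(steps=[[[0,0,-0.02],[0,0,0]],[[0,0,-0.045],[0,0,0]],[[0,0,-0.065],[0,0,0]],[[0,0,-0.073],[0,0,0]],[[0,0,-0.073],[0,0,0]],[[0,0,-0.073],[0,0,0]]])

```text
time: 4.4
tcp_pos: [0.4931, -0.2462, 0.0519]
tcp_rot: [-1.165, 1.57, 2.654]
force: [0.8, 0.6, -1.7]
grip_width: 0.0198
```

Run:
```python
from h import *
from scipy.spatial.transform import Rotation as Ro
s=robot.read_state();R=Ro.from_euler("xyz",s["tcp_rot"]).as_matrix();print(s["time"],s["tcp_pos"],R.round(3).tolist(),s["qpos"].round(2),s["force"],s["grip_width"])
o=np.zeros((420*1,800,3),np.uint8)
c=cam("top");np.save("top1.npy",c,allow_pickle=True);t=c["frame"][170:275,240:340]
d=cam("side");np.save("side1.npy",d,allow_pickle=True);u=d["frame"][180:285,200:300]
o=np.hstack([cv2.resize(t,(400,420)),cv2.resize(u,(400,420))]);save("ts1.png",o)
e=[.626,-.1405,.059];a=np.radians(38.6);print("eye top/side crop",(proj(c,e)-[240,170])*4,(proj(d,e)-[200,180])*4+[400,0])
p=s["tcp_pos"]+[.13*np.cos(a),.13*np.sin(a),.059-.052];print("tip pred",(proj(c,p)-[240,170])*4,(proj(d,p)-[200,180])*4+[400,0])
```

```text
4.4 [ 0.4930627  -0.24622231  0.0518552 ] [[-0.001, 0.626, -0.779], [0.0, -0.779, -0.626], [-1.0, -0.001, 0.0]] [ 0.51  0.54 -0.2   1.92  0.16  0.7  -0.68] [ 0.79706568  0.57055769 -1.71120594] 0.01977488033993593
eye top/side crop [123.53506521 131.735155  ] [701.97720212 117.0324225 ]
tip pred [163.39980086 185.57469041] [654.18779294 151.4493421 ]
```

View pics/ts1.png

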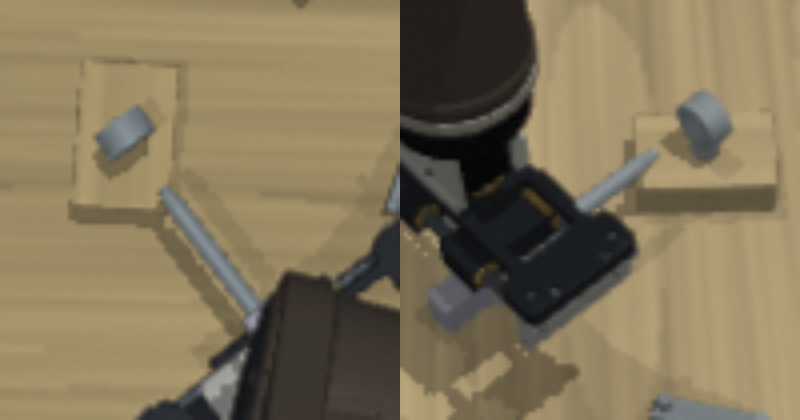

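The rod tip (top crop 163,187; side crop 658,151) matches the predictions, and the rod's line runs through the eye at (125,132). I'll insert it 85 mm.

carry_out(steps=[[[0.008,0.006,0],[0,0,0]],[[0.016,0.0125,0],[0,0,0]],[[0.024,0.019,0],[0,0,0]],[[0.032,0.0255,0],[0,0,0]],[[0.04,0.032,0],[0,0,0]],[[0.048,0.0385,0],[0,0,0]],[[0.056,0.045,0],[0,0,0]],[[0.064,0.051,0],[0,0,0]],[[0.0664,0.053,0],[0,0,0]],[[0.0664,0.053,0],[0,0,0]],[[0.0664,0.053,0],[0,0,0]]])

```text
time: 5.42
tcp_pos: [0.5592, -0.1935, 0.0516]
tcp_rot: [-0.3, 1.57, -2.765]
force: [-0.7, -0.2, -1.8]
grip_width: 0.0194
```

Run:
```python
from h import *
s=robot.read_state();print(s["time"],s["tcp_pos"],s["force"],s["torque"],s["grip_width"])
c=cam("top");t=c["frame"][170:275,240:340]
d=cam("side");u=d["frame"][180:285,200:300]
save("ts2.png",np.hstack([cv2.resize(t,(400,420)),cv2.resize(u,(400,420))]))
# rotation plan: yaw steps about eye
e=np.array([.626,-.1405]);p0=s["tcp_pos"][:2]
for k in range(1,13):
    y=38.6-72*k/12; q=e-.085*np.array([np.cos(np.radians(y)),np.sin(np.radians(y))]);print(k,round(y,1),(q-p0).round(4),round(-np.radians(6*k),3))
```

```text
5.4167 [ 0.55923114 -0.19349158  0.05159208] [-0.66133609 -0.15187053 -1.80020681] [-0.05854279  0.00287322 -0.00914005] 0.019411122810006648
1 32.6 [-0.0048  0.0072] -0.105
2 26.6 [-0.0092  0.0149] -0.209
3 20.6 [-0.0128  0.0231] -0.314
4 14.6 [-0.0155  0.0316] -0.419
5 8.6 [-0.0173  0.0403] -0.524
6 2.6 [-0.0181  0.0491] -0.628
7 -3.4 [-0.0181  0.058 ] -0.733
8 -9.4 [-0.0171  0.0669] -0.838
9 -15.4 [-0.0152  0.0756] -0.942
10 -21.4 [-0.0124  0.084 ] -1.047
11 -27.4 [-0.0087  0.0921] -1.152
12 -33.4 [-0.0042  0.0998] -1.257
```

View pics/ts2.png

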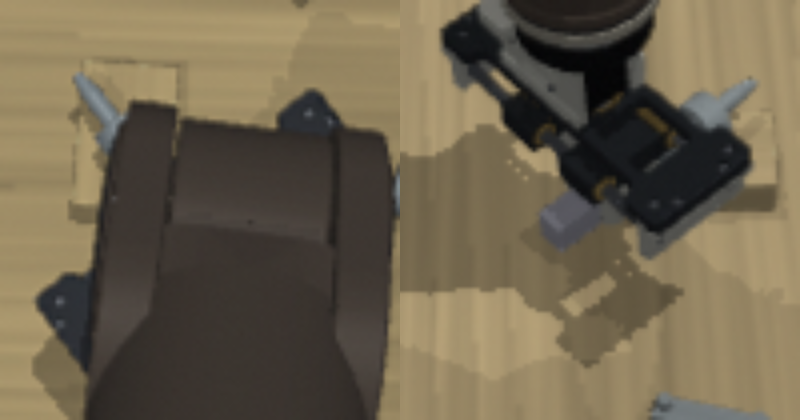

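The rod is through the loop: its tip emerges at (78,78) in the top crop and (752,85) in the side crop, with almost no contact force. Swinging about the eye now.

carry_out(steps=[[[-0.0024,0.0036,0],[0,0,-0.052]],[[-0.0048,0.0072,0],[0,0,-0.105]],[[-0.007,0.011,0],[0,0,-0.157]],[[-0.0092,0.0149,0],[0,0,-0.209]],[[-0.011,0.019,0],[0,0,-0.262]],[[-0.0128,0.0231,0],[0,0,-0.314]],[[-0.0142,0.0273,0],[0,0,-0.367]],[[-0.0155,0.0316,0],[0,0,-0.419]],[[-0.0164,0.036,0],[0,0,-0.471]],[[-0.0173,0.0403,0],[0,0,-0.524]],[[-0.0177,0.0447,0],[0,0,-0.576]],[[-0.0181,0.0491,0],[0,0,-0.628]]])

```text
time: 6.52
tcp_pos: [0.5405, -0.1456, 0.0518]
tcp_rot: [0.972, 1.57, -2.125]
force: [-0.3, -2.8, -2.0]
grip_width: 0.0193
```

carry_out(steps=[[[-0.0001,0.0044,0],[0,0,-0.052]],[[0,0.0089,0],[0,0,-0.105]],[[0.0004,0.0133,0],[0,0,-0.157]],[[0.001,0.0178,0],[0,0,-0.209]],[[0.0018,0.0222,0],[0,0,-0.262]],[[0.0029,0.0265,0],[0,0,-0.314]],[[0.0042,0.0307,0],[0,0,-0.367]],[[0.0057,0.0349,0],[0,0,-0.419]],[[0.0074,0.039,0],[0,0,-0.471]],[[0.0094,0.043,0],[0,0,-0.524]],[[0.0115,0.047,0],[0,0,-0.576]],[[0.0115,0.047,0],[0,0,-0.576]]])

```text
time: 7.52
tcp_pos: [0.5522, -0.0981, 0.0517]
tcp_rot: [1.251, 1.569, -2.422]
force: [-2.2, -5.0, -1.4]
grip_width: 0.0197
```

Run:
```python
from h import *
from scipy.spatial.transform import Rotation as Ro
s=robot.read_state();R=Ro.from_euler("xyz",s["tcp_rot"]).as_matrix();print(s["time"],s["tcp_pos"],np.degrees(np.arctan2(R[1,1],R[0,1])),s["qpos"].round(2),s["force"],s["torque"],s["grip_width"])
c=cam("top");t=c["frame"][170:275,240:340]
d=cam("side");u=d["frame"][180:240,240:310]
np.save("top3.npy",c,allow_pickle=True);np.save("side3.npy",d,allow_pickle=True)
save("ts3.png",np.hstack([cv2.resize(t,(300,420)),cv2.resize(u,(490,420),interpolation=cv2.INTER_CUBIC)]))
```

```text
7.5167 [ 0.55221857 -0.09812304  0.05167175] -120.42533726943306 [-0.02  0.54  0.14  1.92 -0.11  0.69 -1.92] [-2.24070171 -4.99092951 -1.37330029] [-0.76794991  0.53915237 -0.32694508] 0.019721560456717413
```

View pics/ts3.png

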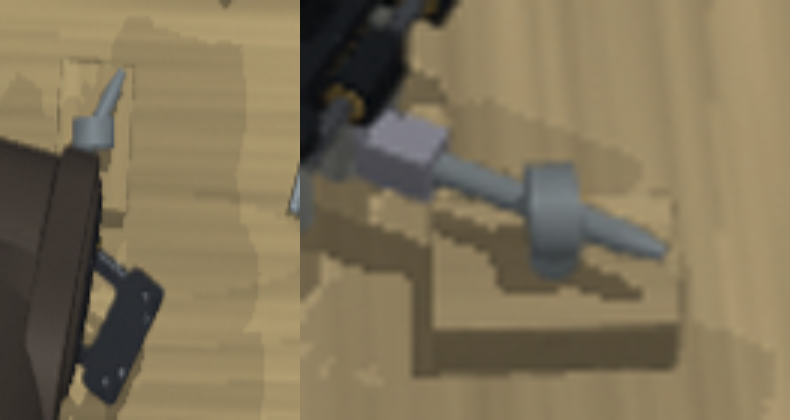

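Run:
```python
from h import *
c=np.load("top3.npy",allow_pickle=True).item();d=np.load("side3.npy",allow_pickle=True).item()
t=c["frame"][180:220,255:290];u=d["frame"][198:228,265:295]
save("ts4.png",np.hstack([cv2.resize(t,(350,400),interpolation=cv2.INTER_CUBIC),cv2.resize(u,(400,400),interpolation=cv2.INTER_CUBIC)]))
# predicted block-aligned loop silhouette edges in both crops
for yw in(-8,-2,4):
    a=np.radians(yw);h=np.array([np.cos(a),np.sin(a),0]);p=np.array([-np.sin(a),np.cos(a),0]);e=np.array([.626,-.1405,.059])
    print(yw,[((proj(c,e+.009*h+s*.017*p)-[255,180]+.5)*10).round() for s in(1,-1)])
    up=np.array([0,0,1])
    ring=lambda k:np.array([proj(d,e+k*.009*h+.017*(np.cos(q)*p+np.sin(q)*up)) for q in np.linspace(0,6.28,90)])
    L,Rr=ring(-1),ring(1);print("  side xs",((L[:,0].min()-265+.5)*13.33+350).round(),((L[:,0].max()-265+.5)*13.33+350).round(),((Rr[:,0].min()-265+.5)*13.33+350).round(),((Rr[:,0].max()-265+.5)*13.33+350).round())
```

```text
-8 [array([100., 185.]), array([241., 209.])]
  side xs 442.0 456.0 538.0 550.0
-2 [array([ 95., 192.]), array([238., 201.])]
  side xs 446.0 452.0 541.0 548.0
4 [array([ 91., 200.]), array([234., 194.])]
  side xs 437.0 462.0 531.0 557.0
```

View pics/ts4.png

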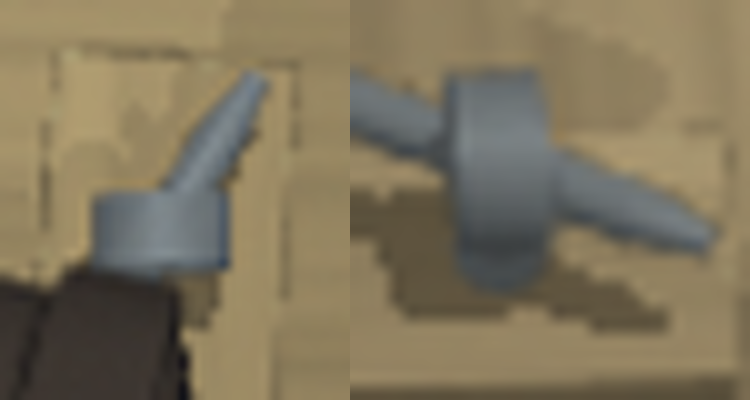

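Here the loop is nearly square to its block. In the top crop its far edge runs (92,193)–(228,190), against the block edge (60,55)–(295,65). The top view reads about 3–4° short, the side view and contact geometry 0–1° short. I'll turn about 2.5° more.

carry_out(steps=[[[0.001,0.0017,0],[0,0,-0.022]],[[0.002,0.0033,0],[0,0,-0.045]],[[0.002,0.0033,0],[0,0,-0.045]],[[0.002,0.0033,0],[0,0,-0.045]]])

```text
time: 7.95
tcp_pos: [0.5543, -0.0948, 0.0516]
tcp_rot: [1.184, 1.57, -2.532]
force: [-3.4, -5.6, -0.3]
grip_width: 0.0197
```

Run:
```python
from h import *
from scipy.spatial.transform import Rotation as Ro
s=robot.read_state();R=Ro.from_euler("xyz",s["tcp_rot"]).as_matrix();print(s["time"],s["tcp_pos"],np.degrees(np.arctan2(R[1,1],R[0,1])),s["force"])
fr=[cam("top")["frame"].astype(float) for _ in range(3)];np.save("top5.npy",np.mean(fr,0))
# far-edge and side-edge slope of the loop by subpixel gradient, against before
for n,f in(("before",np.load("top3.npy",allow_pickle=True).item()["frame"].astype(float)),("after",np.mean(fr,0))):
    b=f[...,2]-f[...,0]  # blue-red: steel is bluish
    P=[]
    for u in list(range(265,271))+[276,277]:
        g=np.diff(b[194:204,u]);g=np.clip(g,0,None);P.append((u,194.5+(g*np.arange(9)).sum()/g.sum()))
    P=np.array(P);k=np.polyfit(P[:,0],P[:,1],1);print(n,np.degrees(np.arctan(k[0])),P[:,1].round(2))
```

```text
7.95 [ 0.554318   -0.09479682  0.05163462] -122.903597780264 [-3.4114104  -5.55347577 -0.28238139]
before 1.2601302471806826 [198.99 198.35 198.47 198.57 198.68 198.6  198.83 198.9 ]
after 5.485848325377361 [198.76 198.49 198.5  198.48 198.48 198.41 199.5  199.65]
```

carry_out(steps=[[[-0.0024,-0.0039,0],[0,0,0.054]],[[-0.0046,-0.008,0],[0,0,0.109]],[[-0.0066,-0.0123,0],[0,0,0.164]],[[-0.0083,-0.0165,0],[0,0,0.218]],[[-0.0098,-0.0209,0],[0,0,0.272]],[[-0.0111,-0.0253,0],[0,0,0.326]],[[-0.0121,-0.0299,0],[0,0,0.382]],[[-0.0129,-0.0345,0],[0,0,0.436]],[[-0.0129,-0.0345,0],[0,0,0.436]],[[-0.0129,-0.0345,0],[0,0,0.436]]])

```text
time: 8.93
tcp_pos: [0.5425, -0.128, 0.0519]
tcp_rot: [-2.34, 1.57, 0.663]
force: [0.2, 0.4, -1.4]
grip_width: 0.0197
```

carry_out(steps=[[[-0.008,0.001,0],[0,0,0]],[[-0.016,0.002,0],[0,0,0]],[[-0.024,0.0033,0],[0,0,0]],[[-0.032,0.0045,0],[0,0,0]],[[-0.04,0.0056,0],[0,0,0]],[[-0.048,0.0067,0],[0,0,0]],[[-0.056,0.0078,0],[0,0,0]],[[-0.064,0.009,0],[0,0,0]],[[-0.0743,0.0104,0],[0,0,0]],[[-0.0743,0.0104,0],[0,0,0]],[[-0.0743,0.0104,0],[0,0,0]]])

```text
time: 9.85
tcp_pos: [0.4672, -0.1181, 0.0518]
tcp_rot: [0.152, 1.571, -3.126]
force: [-1.0, -0.6, 0.1]
grip_width: 0.0201
```

Run:
```python
from h import *
s=robot.read_state();print(s["time"],s["tcp_pos"],s["force"],s["torque"],s["grip_width"])
c=cam("top");t=c["frame"][180:220,255:290];d=cam("side");u=d["frame"][198:228,265:295];np.save("top6.npy",c,allow_pickle=True)
save("ts6.png",np.hstack([cv2.resize(t,(350,400),interpolation=cv2.INTER_CUBIC),cv2.resize(u,(400,400),interpolation=cv2.INTER_CUBIC)]))
```

```text
9.85 [ 0.46717027 -0.11805749  0.0518432 ] [-1.00231476 -0.60919829  0.08477518] [ 0.0459451   0.04017888 -0.00197139] 0.020052359197488257
```

View pics/ts6.png

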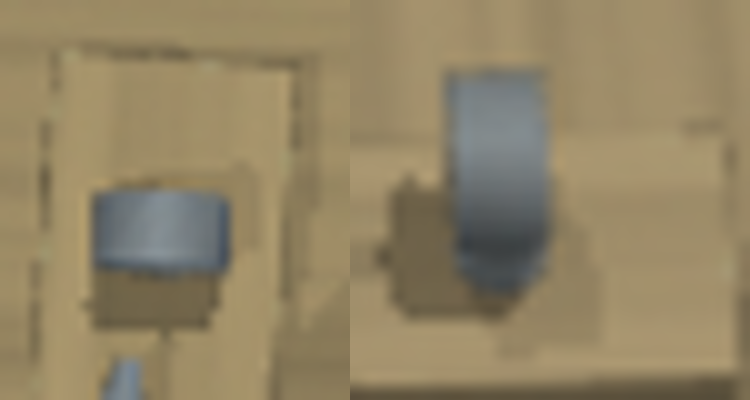

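The loop is now free, and the rod tip shows at (122,375) in the top crop. The loop looks nearly square, so I'll measure its residual angle numerically against the block.

Run:
```python
from h import *
fs=[cam("top") for _ in range(2)];c=fs[0];f=np.mean([x["frame"].astype(float) for x in fs],0)
b=f[...,2]-f[...,0]
def frac(sub): # soft steel membership
    lo,hi=np.percentile(sub,10),np.percentile(sub,92);return np.clip((sub-lo)/(hi-lo),0,1)
x0,y0,x1,y1=260,195,282,211
w=frac(b[y0:y1,x0:x1]);w[w<.3]=0
yy,xx=np.mgrid[y0:y1,x0:x1]
m=cv2.moments(w.astype(np.float32));print("blob cent",x0+m["m10"]/m["m00"],y0+m["m01"]/m["m00"],"img long-axis deg",.5*np.degrees(np.arctan2(2*m["mu11"],m["mu20"]-m["mu02"])))
np.set_printoptions(linewidth=200);print((w*9).round().astype(int))
# same measure on predicted aligned silhouettes
for yw in(-8,-5,-2,1,4,7):
    a=np.radians(yw);h=np.array([np.cos(a),np.sin(a),0]);p=np.array([-np.sin(a),np.cos(a),0]);e=np.array([.626,-.1405,.059])
    P=np.array([proj(c,e+k*.009*h+.017*(np.cos(q)*p+np.sin(q)*np.array([0,0,1]))) for k in(-1,1) for q in np.linspace(0,3.1416,40)],np.float32)
    H=cv2.convexHull(P);m=cv2.moments(H);print(yw,m["m10"]/m["m00"],m["m01"]/m["m00"],.5*np.degrees(np.arctan2(2*m["mu11"],m["mu20"]-m["mu02"])))
```

```text
blob cent 270.66075827626355 202.91365739937115 img long-axis deg 1.9302146233215456
[[0 0 0 0 0 0 0 0 0 0 0 0 0 0 0 0 0 0 0 0 0 0]
 [0 0 0 0 0 0 0 0 0 0 0 0 0 0 0 0 0 0 0 0 0 0]
 [0 0 0 0 0 0 0 0 0 0 0 0 0 0 0 0 0 0 0 0 0 0]
 [0 0 0 0 0 0 0 0 0 0 0 0 0 0 0 0 0 0 0 0 0 0]
 [0 0 0 0 4 6 8 8 8 8 9 8 8 8 8 6 6 3 0 0 0 0]
 [0 0 0 0 6 9 9 9 9 9 9 9 9 9 9 9 9 8 0 0 0 0]
 [0 0 0 0 6 9 9 9 9 9 9 9 9 9 9 9 9 9 0 0 0 0]
 [0 0 0 0 6 9 9 9 9 9 9 9 9 9 9 9 9 9 0 0 0 0]
 [0 0 0 0 6 9 9 9 9 9 9 9 9 9 9 9 9 9 0 0 0 0]
 [0 0 0 0 6 9 9 9 9 9 9 9 9 9 9 9 9 9 0 0 0 0]
 [0 0 0 0 6 9 9 9 9 9 9 9 9 9 9 9 9 9 0 0 0 0]
 [0 0 0 0 5 8 9 9 9 9 9 9 9 9 9 9 9 8 0 0 0 0]
 [0 0 0 0 0 3 3 3 5 5 6 6 6 5 5 5 5 3 0 0 0 0]
 [0 0 0 0 0 0 0 0 0 0 0 3 3 0 0 0 3 0 0 0 0 0]
 [0 0 0 0 0 0 0 0 0 0 0 0 0 0 0 0 0 0 0 0 0 0]
 [0 0 0 0 0 3 0 0 0 0 0 0 0 0 0 0 0 0 0 0 0 0]]
-8 270.91533195049243 202.73365945027916 9.6594639893231
-5 270.9060840538891 202.72808230038447 6.660904053505884
-2 270.89636142491554 202.72342806177247 3.662706410863633
1 270.88562999989466 202.71975646014926 0.664075854764239
4 270.87425518441177 202.7171751276791 -2.3346926917243813
7 270.86269441202774 202.7157155178158 -5.333291978212408
```

The silhouette axis gives a hole yaw of about -0.3°, against about -1.9° for the block, so it is aligned to within about 2°. Next I'll retreat, turn the rod clear of the blocks and lay it down.

carry_out(steps=[[[-0.02,0.003,0],[0,0,0]],[[-0.037,0.006,0],[0,0,0]],[[-0.037,0.01,0],[0,0,0.11]],[[-0.037,0.014,0],[0,0,0.22]],[[-0.037,0.018,0],[0,0,0.33]],[[-0.037,0.018,0],[0,0,0.44]],[[-0.037,0.018,0],[0,0,0.55]],[[-0.037,0.018,0],[0,0,0.66]],[[-0.037,0.018,0],[0,0,0.77]],[[-0.037,0.018,0],[0,0,0.88]],[[-0.037,0.018,0],[0,0,1.0]],[[-0.037,0.018,0],[0,0,1.0]]])

```text
time: 11.05
tcp_pos: [0.4311, -0.1003, 0.0517]
tcp_rot: [2.615, 1.57, 0.342]
force: [-0.8, 0.8, -2.4]
grip_width: 0.0197
```

carry_out(steps=[[[0,0,-0.012],[0,0,0]],[[0,0,-0.025],[0,0,0]],[[0,0,-0.034],[0,0,0]],[[0,0,-0.04],[0,0,0]],[[0,0,-0.043],[0,0,0]],[[0,0,-0.045],[0,0,0]],[[0,0,-0.0465],[0,0,0]],[[0,0,-0.0475],[0,0,0]],[[0,0,-0.0475],[0,0,0]],[[0,0,-0.0475],[0,0,0]]])

```text
time: 11.88
tcp_pos: [0.4309, -0.1, 0.0048]
tcp_rot: [1.965, 1.57, -0.313]
force: [-1.3, 0.4, 6.2]
grip_width: 0.0197
```

Run:
```python
from h import *
s=robot.read_state();print(s["time"],s["tcp_pos"],s["force"],s["torque"],s["grip_width"])
save("s7.png",cam("side")["frame"][130:270,150:330],4)
```

```text
11.8833 [ 0.43090226 -0.10004719  0.00482768] [-1.31514139  0.35603941  6.21750554] [ 0.21798225  0.39919586 -0.01252534] 0.019670833440975453
```

View pics/s7.png

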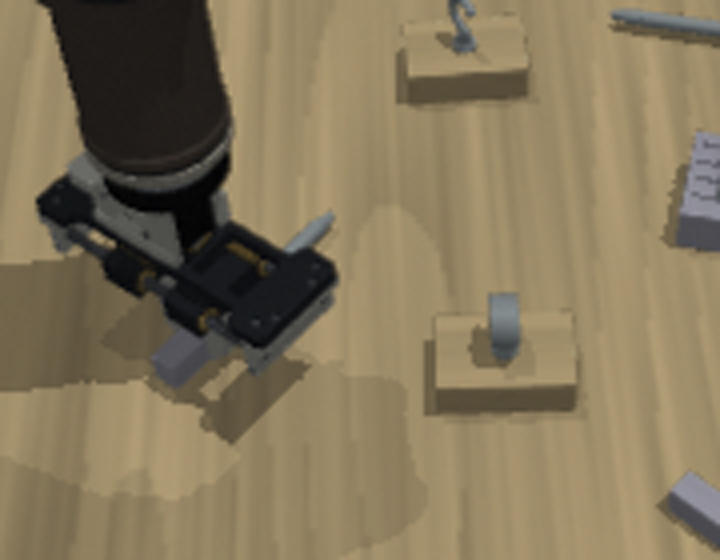

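The rod rests on the bench (tip at 330,215 in the crop, +6 N upward on the tool), clear of both blocks. I'll release it and rise.

carry_out(steps=[[[0,0,0],[0,0,0]],[[0,0,0],[0,0,0]],[[0,0,0],[0,0,0]],[[0,0,0],[0,0,0]],[[0,0,0],[0,0,0]],[[0,0,0],[0,0,0]]], jaw=0.06)

```text
time: 12.43
tcp_pos: [0.4307, -0.1001, 0.0042]
tcp_rot: [1.877, 1.571, -0.401]
force: [0.0, 0.0, 0.1]
grip_width: 0.0551
```

carry_out(steps=[[[0,0,0.01],[0,0,0]],[[0,0,0.03],[0,0,0]],[[0,0,0.06],[0,0,0]],[[0,0,0.1],[0,0,0]],[[0,-0.04,0.14],[0,0,0]],[[0,-0.08,0.16],[0,0,0]],[[0,-0.12,0.17],[0,0,0]],[[0,-0.16,0.17],[0,0,0]],[[0,-0.2,0.17],[0,0,0]],[[0,-0.22,0.17],[0,0,0]],[[0,-0.22,0.17],[0,0,0]],[[0,-0.22,0.17],[0,0,0]]])

```text
time: 13.43
tcp_pos: [0.4299, -0.3219, 0.1738]
tcp_rot: [-0.808, 1.57, -3.09]
force: [0.5, 0.5, 0.1]
grip_width: 0.0601
```

Run:
```python
from h import *
s=robot.read_state();print(s["time"],s["tcp_pos"],s["force"],s["grip_width"])
a=cam("side")["frame"][130:270,190:330];b=cam("top")["frame"][170:310,200:340]
save("fin.png",np.hstack([a,b]),2.8)
```

```text
13.4333 [ 0.42986107 -0.3219243   0.1738162 ] [0.49160586 0.54495135 0.05956804] 0.06006872740164048
```

View pics/fin.png

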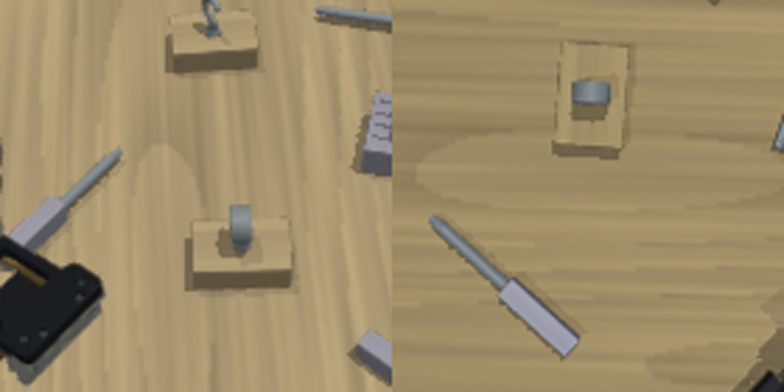

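The rod lies flat in the open (top crop, tip at 433,220 and handle at 540,318), the loop is square on its block (590,93), and the hook hasn't moved. Handing in.

```bash
python3 -c "
from h import *
print(robot.hand_in())"
```

```text
the job is handed in; nothing more can be done
None
```

I picked up the nearest turning rod (A) by its handle, slid it through the closed loop and turned the eye about 40° clockwise. I then swung the rod back, drew it out, laid it flat on the bench and handed in at about 13.5 s.

- **Alignment:** my last measurement put the hole about 1.6° short of the block's long side, with an uncertainty of about 2–3°. The checks differed slightly: the contact geometry suggested about 1.5° past, and reading the edges by eye suggested up to about 3° short.
- **Rod and forces:** the rod lies flat and clear of both blocks, and the gripper is open and touching nothing. The largest contact force I read was under 10 N.
- **Hook block:** it shows no change in the last picture.

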